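# Set the straightedge against both stop posts of the trimming plate

### The job

On the white trimming plate, take the long straightedge by its knob and slide it along the plate, without lifting it, until one long edge touches both round stop posts at once, ready for trimming test strips. Leave it lying flat against the two posts with its length spanning both, and let go; do not disturb the shorter straightedge on the bench.

Things in the scene. Friction and masses are not known exactly. Their poses are not given: they have to be found in the camera images.
- straightedge: Long grey aluminium bar 40x240x8 mm, 0.27 kg, loose on the white plate (top 6 mm over the bench), nearer the robot than the posts. Origin: middle of its underside. x: across (alike edges at +-20); y: along (ends +-120); z up: bar to 8, on its middle a round black knob 24 mm across, to 46. The knob swivels stiffly (0.2 N m), so the bar squares up when pushed on against the posts with 10 to 20 N.
- post_left: The left (+y) one of two round stop posts: dark steel cylinder 20 mm in diameter, 20 mm tall, fixed on the white plate. Origin: centre of its underside, on the plate's top; z up. The posts stand 125 to 190 mm apart. The square steel weight and small stoppered vial behind them (farther from the robot) are not stop posts.
- post_right: The right (-y) one of the two round stop posts, same as the left one: dark steel, 20 mm in diameter, 20 mm tall, fixed on the plate. Origin: centre of its underside; z up.
- short_straightedge: The shorter straightedge, not to be moved: same make, 40 wide, 110 long, 8 mm thick, same black knob. It lies on the steel bench to the left or right of the plate. Origin: middle of its underside; y along its length, z up.

How it is judged:
By the outcome, as a careful person would: the job done as asked, in the order asked, and still so for the second after the job is handed in, with the robot touching nothing.
It also fails if it takes over 35 s, if anything falls off the work surface, if the arm or the gripper's body presses on something with over 40 N, if the wrist force passes 120 N, or if a joint passes its speed limit or range.

### The arm

A 6-joint arm with a two-finger parallel gripper is mounted at the origin on the work surface. World frame = base frame: x ahead of the robot, y to its left, z up, the work surface at z = 0. Lengths are in m, angles in degrees, forces in N, time in s.
With the tool pointing down it reaches from about 0.35 to 0.875 m from the base axis. Payload 4.2 kg.
Tool frame: the origin (TCP) lies where the fingers leave the gripper's body, on its centre line; the fingertips stand 70 mm ahead of it and the grasp point (between the pads) lies 51 mm ahead of it; z points along the fingers, y is the direction in which the jaws open and shut (so a half turn about z gives the same grasp; the last joint's range is limited). The gripper opens to 87 mm and grips with 3 to 60 N. Pads are 19 mm wide; open, the fingers measure 117 mm over their backs; the gripper's body (75 mm by 190 mm) begins 51 mm behind the grasp point.
Start: joints at [-61.845, 22.042, 0.453, 0, -68.411, -14.817], TCP at [0.144, -0.608, 0.292] pointing down, gripper open.
Joint ranges: [-179.83, 179.83], [-69.29, 118.12], [-61.27, 80.66], [-181.25, 117.63], [-171.15, -9.14], [-177.46, 177.46]. Speed limits (degrees/s): [159.86, 159.86, 180, 180, 180, 180].

### API

Orientations are given as a 3x3 rotation matrix whose columns are the frame's x, y, z axes.
In Python, from station import sense, capture, camera_model, finish_job gives the robot as it stands.
- The arm moves only by the shell command python3 -m inch 'ROWS'. ROWS is JSON, a list of rows, each an object with "hand": the closure, from 0 (fully open) to 1 (shut); "slide": the shift along the world's x, y, z in cm, a list of three; "yaw": the turn about the world's z in rad. A call has 1 to 10 rows; each row is the pose to reach, as a shift and turn from the pose commanded when the call began; what a row does not reach only later rows make up. A row lasts 1/8 s, in which the tool goes at most 62.5 mm and 10.7 degrees, less where a joint would pass 70% of its speed; a pose out of reach is approached as far as the arm can. A call with a gripper value outside its range is refused whole. The fingers move at their own pace and stop on an object; the grip force is fixed at half the most. Time passes only in rows, so rows that repeat a pose let the fingers close. It gives the time, the measured TCP pose, the force and the opening at its end, in the units of the state.
- sense(): the state, without advancing time (a new reading comes with each control period).
- capture(name): name is "scene" or "top" or "wrist"; returns the picture (420x560x3 uint8, blue, green, red); there is no depth.
- camera_model(name): a dict with "mtx" (3x3 intrinsics, pixels), "xyz" and "orientation" of the camera in the world; the wrist camera has in their place "tool_from_camera" (4x4, takes a point from camera to tool coordinates, whose origin is the TCP and whose axes are the flange's). Camera axes: x right, y up, looking along -z (the intrinsics and any distortion apply to the point x, -y, -z); pixel columns grow to the right and rows downward; lengths in m; the calibration is good to about 2 mm. A picture is of the moment at which its call begins: read the wrist's pose just before it. camera_model takes no time and is no camera call.
- finish_job(): hands the job in, once; it reports no verdict.
The state is a dict: "time_s": time; "joints": joint angles; "joint_velocities": joint speeds; "effort": joint torques, N m; "tcp_pos": TCP position; "ee_rot": TCP orientation; "wrist_force": force on the tool from outside, world axes, zero at the start; "moment": the same for the moment, N m; "gripper_width": opening from 0.0 (shut) to 1.0 (fully open).
Only numpy, scipy, OpenCV 4.12 (cv2) and the standard library are available. Lean on these libraries where they do the work, as an engineer would, in place of code of your own. Each camera call takes 0.05 s, during which the arm holds its last target. There are 200 camera calls.

## Working session

There is one attempt and no reset: what is moved stays moved. The work goes in short steps, Python scripts to look and compute and a shell command to move; the robot and the scene stay as the last step left them, time stands still between calls to the robot, and variables do not carry over. Pictures are saved under pics/ and viewed, about 8 in all and at most 12, crops included, and the job is handed in when it is done.

```bash
mkdir -p pics; ls
cat > h.py <<'E'
import numpy as np, cv2
from station import sense, capture, camera_model
def ray(cam,uv,z,st=None):
    m=camera_model(cam); K=np.array(m["mtx"]); d=m.get("distortion",m.get("dist"))
    if "tool_from_camera" in m:
        T=np.array(m["tool_from_camera"]); R0=np.array(st["ee_rot"]); p0=np.array(st["tcp_pos"])
        R=R0@T[:3,:3]; p=R0@T[:3,3]+p0
    else: R=np.array(m["orientation"]); p=np.array(m["xyz"])
    uv=np.array(uv,float).reshape(-1,1,2)
    n=cv2.undistortPoints(uv,K,None if d is None else np.array(d)).reshape(-1,2)
    D=np.c_[n[:,0],-n[:,1],-np.ones(len(n))]@R.T
    return p+D*((z-p[2])/D[:,2])[:,None]
E
python3 - <<'E'
from h import *
print(sense()); print(camera_model("top")); print(camera_model("wrist"))
cv2.imwrite("pics/top.png",capture("top"))
E
```

```text
pics
{'time_s': 0.0, 'joints': array([-6.18464524e+01,  2.20892720e+01,  3.79511798e-01, -2.92281453e-02,
       -6.84117582e+01, -1.48162168e+01]), 'joint_velocities': array([-0.05178789, -0.04167848, -0.06026374, -0.10861881, -0.00177286,
       -0.09360462]), 'effort': array([ 2.27789542e-05, -3.90667534e+01,  1.87407088e+01,  4.22013760e+00,
        1.09680853e-02, -2.03557165e-04]), 'tcp_pos': array([ 0.14409093, -0.60769125,  0.29117269]), 'ee_rot': array([[-9.73072150e-01, -2.30500002e-01, -5.82472577e-04],
       [-2.30500722e-01,  9.73069902e-01,  2.09373770e-03],
       [ 8.41799894e-05,  2.17161820e-03, -9.99997638e-01]]), 'wrist_force': array([ 0.15235574, -0.49577258,  0.20061158]), 'moment': array([-0.00343609, -0.04556816, -0.01214464]), 'gripper_width': 1.0004893626878097}
{'mtx': array([[513.92538679,   0.        , 269.92979867],
       [  0.        , 513.92538679, 207.53798836],
       [  0.        ,   0.        ,   1.        ]]), 'xyz': array([3.51601699e-01, 8.83653050e-04, 1.19550581e+00]), 'orientation': array([[-0.09358161,  0.97395672, -0.20652069],
       [-0.99559996, -0.09254882,  0.01467798],
       [-0.00481753,  0.20698558,  0.97833213]])}
{'mtx': array([[357.82651292,   0.        , 279.19762664],
       [  0.        , 357.82651292, 215.02444666],
       [  0.        ,   0.        ,   1.        ]]), 'tool_from_camera': array([[-5.41986682e-04,  9.64613210e-01,  2.63668469e-01,
         7.25038781e-02],
       [ 9.99999853e-01,  5.31855361e-04,  1.09804159e-04,
        -4.85190648e-05],
       [-3.43149458e-05,  2.63668489e-01, -9.64613356e-01,
        -9.32780816e-02],
       [ 0.00000000e+00,  0.00000000e+00,  0.00000000e+00,
         1.00000000e+00]])}
```

View pics/top.png

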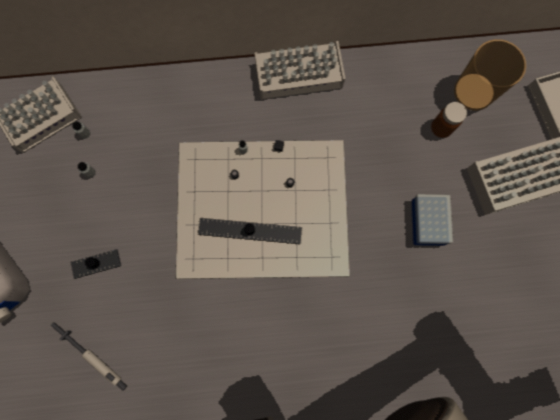

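The top view shows the long bar running from (199,228) to (301,235) with its knob at (249,229). The posts are at about (235,174) and (290,182), with the vial and weight behind them at (242,146) and (279,146). The short bar is at (95,264). I'll crop in for precise values.

Run:
```python
from h import *
im=cv2.imread("pics/top.png")[130:290,170:360]
cv2.imwrite("pics/crop.png",cv2.resize(cv2.convertScaleAbs(im,alpha=1.3),None,fx=4,fy=3.75*4/3.75*0.9375 if 0 else 4,interpolation=cv2.INTER_CUBIC)[:600])
for n,uv,z in [("knob",(249.5,229.5),.052),("barends",[(200,228),(301,235)],.014),("posts",[(235,174),(290,182)],.026)]:
    print(n,ray("top",uv,z).round(4))
```

```text
knob [[0.547  0.0343 0.052 ]]
barends [[ 0.5679  0.1501  0.014 ]
 [ 0.5293 -0.0826  0.014 ]]
posts [[ 0.6868  0.0578  0.026 ]
 [ 0.6551 -0.0694  0.026 ]]
```

View pics/crop.png

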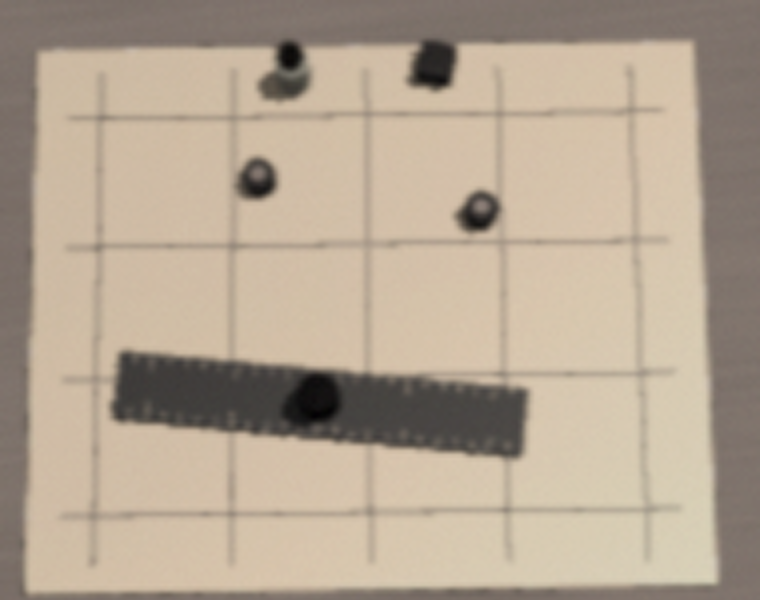

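```bash
python3 -m inch '[{"hand":0,"slide":[5,8,-1],"yaw":-0.05},{"hand":0,"slide":[8,12.7,-2],"yaw":-0.1},{"hand":0,"slide":[11,17.5,-3],"yaw":-0.15},{"hand":0,"slide":[14,22.3,-4],"yaw":-0.2},{"hand":0,"slide":[17,27,-4],"yaw":-0.25},{"hand":0,"slide":[20,32,-5],"yaw":-0.3},{"hand":0,"slide":[23,36.6,-6],"yaw":-0.35},{"hand":0,"slide":[26,41.4,-6],"yaw":-0.4},{"hand":0,"slide":[29,46.2,-6],"yaw":-0.4},{"hand":0,"slide":[32,51,-6],"yaw":-0.4}]'
python3 -m inch '[{"hand":0,"slide":[3,5,-0.5],"yaw":0},{"hand":0,"slide":[6,10,-1],"yaw":0},{"hand":0,"slide":[8.3,13.2,-2],"yaw":0},{"hand":0,"slide":[8.3,13.2,-2],"yaw":0},{"hand":0,"slide":[8.3,13.2,-2],"yaw":0}]'
python3 - <<'E'
from h import *
s=sense(); np.save("st.npy",s,allow_pickle=True); print(s["tcp_pos"],s["ee_rot"].round(3))
im=capture("wrist"); cv2.imwrite("pics/w1.png",im)
E
```

```text
time_s: 1.3
tcp_pos: [0.4646, -0.0963, 0.232]
ee_rot: [[-0.986, 0.166, -0.001], [0.166, 0.986, 0.0], [0.001, -0.0, -1.0]]
wrist_force: [1.1, -0.0, -0.1]
gripper_width: 1.0
time_s: 1.92
tcp_pos: [0.5466, 0.0336, 0.2117]
ee_rot: [[-0.986, 0.166, -0.002], [0.166, 0.986, -0.0], [0.002, -0.001, -1.0]]
wrist_force: [0.3, 0.6, 0.0]
gripper_width: 0.997
[0.54655438 0.03359397 0.21165518] [[-0.986  0.166 -0.002]
 [ 0.166  0.986 -0.   ]
 [ 0.002 -0.001 -1.   ]]
```

View pics/w1.png

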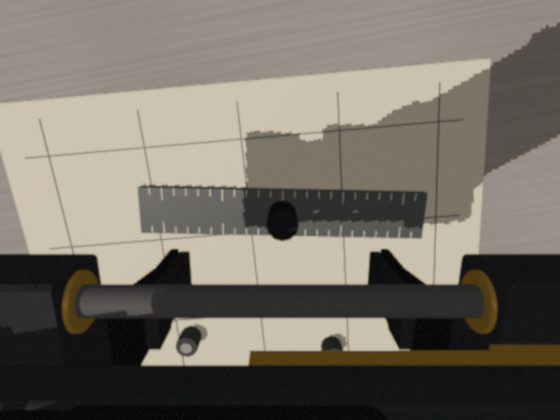

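The wrist view (image up is −x, image right is +y) shows the bar from (140,187)/(140,233) to (426,193)/(422,237) and the knob top at about (283,222). The post tops are at (188,347) and, partly hidden, (332,345).

Run:
```python
from h import *
s=np.load("st.npy",allow_pickle=True).item()
print("knob",ray("wrist",(283,225),.052,s).round(4))
print("corners",ray("wrist",[(140,187),(141,233),(426,193),(422,237)],.014,s).round(4))
print("postR top",ray("wrist",(187,348),.026,s).round(4))
m=camera_model("wrist"); print(ray("wrist",(332,345),.026,s).round(4))
```

```text
knob [[0.551  0.0353 0.052 ]]
corners [[ 0.5103 -0.0772  0.014 ]
 [ 0.5491 -0.0871  0.014 ]
 [ 0.5548  0.1552  0.014 ]
 [ 0.5928  0.1494  0.014 ]]
postR top [[ 0.6582 -0.0698  0.026 ]]
[[0.6769 0.0591 0.026 ]]
```

```bash
python3 -m inch '[{"hand":0,"slide":[0.4,0.15,-4],"yaw":0},{"hand":0,"slide":[0.4,0.15,-8],"yaw":0},{"hand":0,"slide":[0.4,0.15,-11],"yaw":0},{"hand":0,"slide":[0.4,0.15,-12.2],"yaw":0},{"hand":0,"slide":[0.4,0.15,-12.2],"yaw":0},{"hand":0.6,"slide":[0.4,0.15,-12.2],"yaw":0},{"hand":1,"slide":[0.4,0.15,-12.2],"yaw":0},{"hand":1,"slide":[0.4,0.15,-12.2],"yaw":0},{"hand":1,"slide":[0.4,0.15,-12.2],"yaw":0},{"hand":1,"slide":[0.4,0.15,-12.2],"yaw":0}]'
python3 - <<'E'
from h import *
s=sense(); np.save("st.npy",s,allow_pickle=True); print(s["tcp_pos"],s["gripper_width"],s["wrist_force"])
cv2.imwrite("pics/w2.png",capture("wrist"))
E
```

```text
time_s: 3.22
tcp_pos: [0.5512, 0.0354, 0.0903]
ee_rot: [[-0.986, 0.166, 0.0], [0.166, 0.986, 0.0], [-0.0, 0.0, -1.0]]
wrist_force: [0.1, -0.0, -0.6]
gripper_width: 0.513
[0.55121606 0.03543978 0.0903291 ] 0.5130683246947176 [ 0.10856295 -0.04996363 -0.60241507]
```

View pics/w2.png

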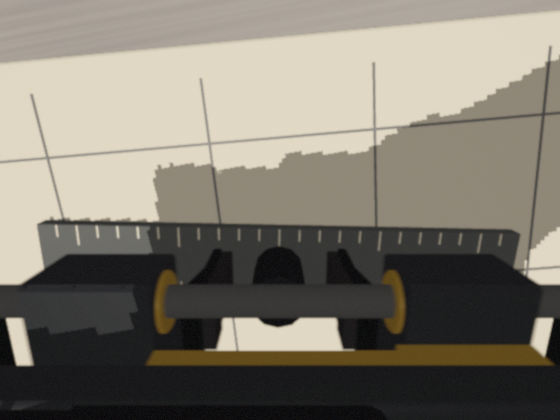

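The bar's back edge runs from (40,222) to (517,232), so its yaw is about −10.7°. The knob is centred between the fingers at (278,285), and the fingers are still closing.

```bash
python3 -m inch '[{"hand":1,"slide":[0,0,0],"yaw":0},{"hand":1,"slide":[0,0,0],"yaw":0},{"hand":1,"slide":[0,0,0],"yaw":0},{"hand":1,"slide":[0,0,0],"yaw":0},{"hand":1,"slide":[0,0,0],"yaw":0},{"hand":1,"slide":[0,0,0],"yaw":0}]'
python3 - <<'E'
from h import *
P=np.array([[.6868,.0578],[.6551,-.0694]])  # top cam
for R in ([.6551,-.0694],[.657,-.0698]):
    L=np.array([.6868,.0578]);R=np.array(R);u=(L-R)/np.linalg.norm(L-R);n=np.array([u[1],-u[0]])
    c=(L+R)/2-.03*n; k=sense()["tcp_pos"][:2]
    print(np.degrees(np.arctan2(-u[0],u[1])),c,n,(c-k)@n,(c-k)@u,c-k)
E
```

```text
time_s: 4.03
tcp_pos: [0.5512, 0.0354, 0.0902]
ee_rot: [[-0.986, 0.166, -0.0], [0.166, 0.986, -0.0], [0.0, -0.0, -1.0]]
wrist_force: [0.1, 0.2, -0.4]
gripper_width: 0.265
-13.99384141867345 [0.64184035 0.00145453] [ 0.97032172 -0.2418176 ] 0.0961517082926778 -0.01097756921481171 [ 0.09064352 -0.03390295]
-13.145377561564096 [0.64268612 0.00082268] [ 0.97379616 -0.22742261] 0.09694591217065567 -0.012823121111089318 [ 0.09148929 -0.0345348 ]
```

```bash
python3 -m inch '[{"hand":1,"slide":[0.5,-0.2,0],"yaw":-0.01},{"hand":1,"slide":[1.3,-0.5,0],"yaw":-0.02},{"hand":1,"slide":[2.3,-0.9,0],"yaw":-0.03},{"hand":1,"slide":[3.3,-1.3,0],"yaw":-0.04},{"hand":1,"slide":[4.3,-1.7,0],"yaw":-0.05},{"hand":1,"slide":[5.3,-2.1,0],"yaw":-0.05},{"hand":1,"slide":[6.3,-2.5,0],"yaw":-0.05},{"hand":1,"slide":[7.2,-2.8,0],"yaw":-0.05},{"hand":1,"slide":[7.9,-3.1,0],"yaw":-0.05},{"hand":1,"slide":[7.9,-3.1,0],"yaw":-0.05}]'
python3 - <<'E'
from h import *
im=np.vstack([capture("top")[130:290,170:360]]); cv2.imwrite("pics/t3.png",cv2.resize(cv2.convertScaleAbs(im,alpha=1.6),None,fx=4,fy=3.7,interpolation=cv2.INTER_CUBIC))
w=capture("wrist"); cv2.imwrite("pics/w3.png",w)
E
```

```text
time_s: 5.28
tcp_pos: [0.6309, 0.0042, 0.0902]
ee_rot: [[-0.976, 0.216, 0.001], [0.216, 0.976, 0.0], [-0.001, 0.0, -1.0]]
wrist_force: [-0.6, 0.8, 0.3]
gripper_width: 0.267
```

View pics/w3.png

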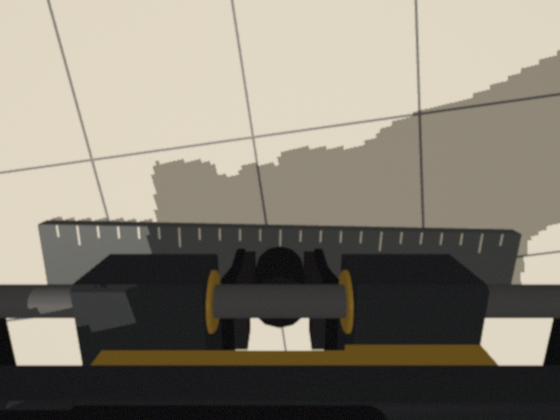

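The wrist view shows the knob held at (280,285) and the bar's back edge running (42,222)–(518,232), so the bar moved with the gripper. Next I'll creep up to the posts.

```bash
python3 -m inch '[{"hand":1,"slide":[0.3,-0.07,0],"yaw":0},{"hand":1,"slide":[0.6,-0.14,0],"yaw":0},{"hand":1,"slide":[0.8,-0.19,0],"yaw":0},{"hand":1,"slide":[0.8,-0.19,0],"yaw":0}]'
python3 -m inch '[{"hand":1,"slide":[0.1,-0.02,0],"yaw":0},{"hand":1,"slide":[0.2,-0.05,0],"yaw":0},{"hand":1,"slide":[0.2,-0.05,0],"yaw":0}]'
```

```text
time_s: 5.88
tcp_pos: [0.6385, 0.0025, 0.0902]
ee_rot: [[-0.977, 0.215, 0.0], [0.215, 0.977, 0.0], [-0.0, 0.0, -1.0]]
wrist_force: [0.6, 0.1, -0.1]
gripper_width: 0.267
time_s: 6.25
tcp_pos: [0.6403, 0.002, 0.0903]
ee_rot: [[-0.977, 0.215, 0.0], [0.215, 0.977, 0.0], [-0.0, 0.0, -1.0]]
wrist_force: [0.3, -0.3, -0.5]
gripper_width: 0.267
```

```bash
for i in 1 2 ; do python3 -m inch '[{"hand":1,"slide":[0.1,-0.02,0],"yaw":0},{"hand":1,"slide":[0.1,-0.02,0],"yaw":0}]'; done; python3 -c "
from station import sense
s=sense();print(s['moment'],s['wrist_force'])"
```

```text
time_s: 6.5
tcp_pos: [0.6413, 0.0018, 0.0902]
ee_rot: [[-0.977, 0.215, 0.0], [0.215, 0.977, -0.0], [-0.0, -0.0, -1.0]]
wrist_force: [-0.9, 0.1, -0.3]
gripper_width: 0.27
time_s: 6.75
tcp_pos: [0.6423, 0.0016, 0.0902]
ee_rot: [[-0.976, 0.216, 0.0], [0.216, 0.976, 0.0], [-0.0, 0.0, -1.0]]
wrist_force: [0.4, -0.6, -0.8]
gripper_width: 0.263
[-0.06888372  0.0129996  -0.03009872] [ 0.37719564 -0.55850055 -0.77896399]
```

```bash
python3 -m inch '[{"hand":1,"slide":[0.1,-0.02,0],"yaw":0},{"hand":1,"slide":[0.1,-0.02,0],"yaw":0}]' | grep -v rot
```

```text
time_s: 7.0
tcp_pos: [0.6431, 0.0014, 0.0902]
wrist_force: [-0.9, 0.4, -0.3]
gripper_width: 0.267
```

```bash
python3 -m inch '[{"hand":1,"slide":[0.1,-0.02,0],"yaw":0},{"hand":1,"slide":[0.1,-0.02,0],"yaw":0}]' | grep -v rot
```

```text
time_s: 7.25
tcp_pos: [0.6436, 0.0012, 0.0902]
wrist_force: [-2.6, 1.8, 1.3]
gripper_width: 0.264
```

Contact is starting, so I'll press on gently.

```bash
python3 -m inch '[{"hand":1,"slide":[0.1,-0.02,0],"yaw":0},{"hand":1,"slide":[0.1,-0.02,0],"yaw":0}]'; python3 -c "
from station import sense
print(sense()['moment'])"
```

```text
time_s: 7.5
tcp_pos: [0.6439, 0.0012, 0.0902]
ee_rot: [[-0.976, 0.216, -0.003], [0.216, 0.976, 0.0], [0.003, -0.001, -1.0]]
wrist_force: [-5.7, 3.4, 3.4]
gripper_width: 0.266
[ 0.72153382  1.59643856 -0.15779167]
```

```bash
python3 -m inch '[{"hand":1,"slide":[0.1,-0.02,0],"yaw":0},{"hand":1,"slide":[0.1,-0.02,0],"yaw":0}]'; python3 -c "
from station import sense
print(sense()['moment'])"
```

```text
time_s: 7.75
tcp_pos: [0.6441, 0.0011, 0.0903]
ee_rot: [[-0.976, 0.216, -0.005], [0.216, 0.976, 0.0], [0.005, -0.001, -1.0]]
wrist_force: [-7.5, 3.7, 5.1]
gripper_width: 0.268
[ 1.03218375  2.23232011 -0.1446363 ]
```

```bash
python3 -m inch '[{"hand":1,"slide":[0.1,-0.02,0],"yaw":0},{"hand":1,"slide":[0.2,-0.04,0],"yaw":0},{"hand":1,"slide":[0.2,-0.04,0],"yaw":0}]'; python3 -c "
from station import sense
print(sense()['moment'])"
```

```text
time_s: 8.12
tcp_pos: [0.6446, 0.001, 0.0903]
ee_rot: [[-0.976, 0.216, -0.009], [0.216, 0.976, 0.0], [0.009, -0.002, -1.0]]
wrist_force: [-11.5, 5.2, 8.8]
gripper_width: 0.269
[ 1.68186079  3.46088226 -0.1496026 ]
```

```bash
python3 -m inch '[{"hand":1,"slide":[0.1,-0.02,0],"yaw":0},{"hand":1,"slide":[0.2,-0.04,0],"yaw":0},{"hand":1,"slide":[0.2,-0.04,0],"yaw":0}]'
python3 - <<'E'
from h import *
print(sense()['moment'])
im=capture("top")[130:290,170:360]; cv2.imwrite("pics/t4.png",cv2.resize(cv2.convertScaleAbs(im,alpha=1.8),None,fx=4,fy=3.7,interpolation=cv2.INTER_CUBIC))
cv2.imwrite("pics/w4.png",capture("wrist"))
E
```

```text
time_s: 8.5
tcp_pos: [0.645, 0.001, 0.0904]
ee_rot: [[-0.976, 0.216, -0.013], [0.216, 0.976, 0.0], [0.013, -0.003, -1.0]]
wrist_force: [-14.8, 7.2, 13.0]
gripper_width: 0.268
[ 2.33538201  4.629993   -0.17981008]
```

View pics/t4.png

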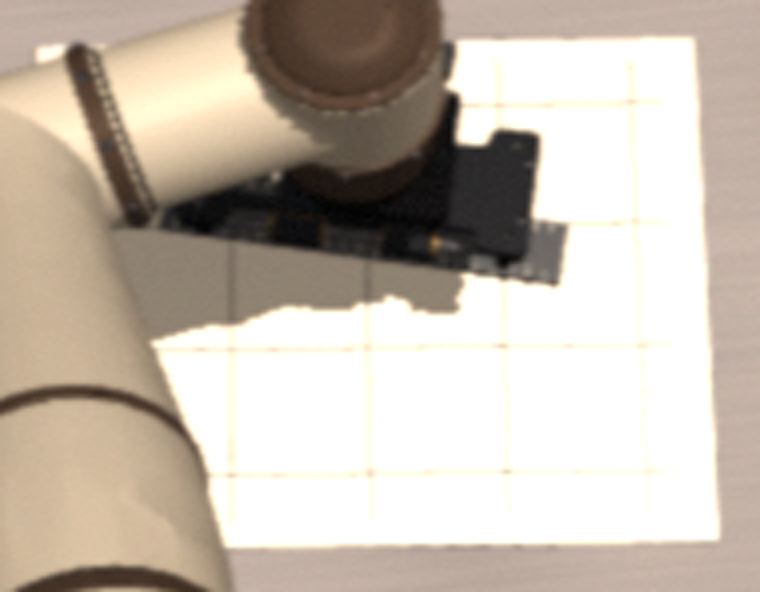

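View pics/w4.png

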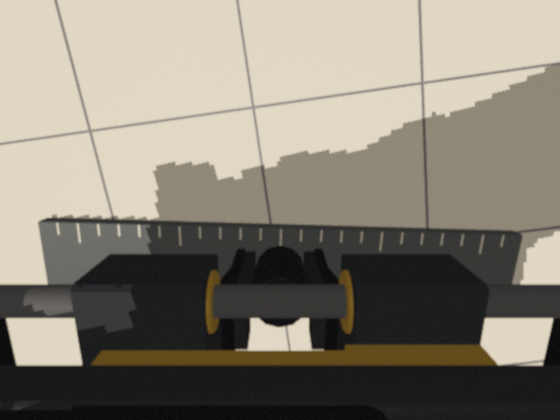

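The top view shows the bar alongside the posts, mostly hidden by the arm. In the wrist view the back edge runs (42,221)–(520,234), so the bar has turned about 0.3° in the grip and its yaw is about −14°, matching the post line. I'll relieve the swivel torque before easing off.

```bash
python3 -m inch '[{"hand":1,"slide":[0,0,0],"yaw":-0.005},{"hand":1,"slide":[0,0,0],"yaw":-0.01},{"hand":1,"slide":[0,0,0],"yaw":-0.01}]'; python3 -c "
from station import sense
print(sense()['moment'])"
```

```text
time_s: 8.98
tcp_pos: [0.645, 0.001, 0.0904]
ee_rot: [[-0.974, 0.225, -0.013], [0.225, 0.974, -0.0], [0.012, -0.003, -1.0]]
wrist_force: [-15.1, 8.1, 13.2]
gripper_width: 0.266
[2.32565492 4.64170703 0.03154925]
```

Now the torque is near zero. I'll ease off to a light push and then open.

```bash
python3 -m inch '[{"hand":1,"slide":[-0.2,0.03,0],"yaw":0},{"hand":1,"slide":[-0.4,0.06,0],"yaw":0},{"hand":1,"slide":[-0.45,0.09,0],"yaw":0},{"hand":1,"slide":[-0.45,0.09,0],"yaw":0}]'; python3 -c "
from station import sense
print(sense()['moment'])"
```

```text
time_s: 9.48
tcp_pos: [0.644, 0.0012, 0.0902]
ee_rot: [[-0.974, 0.225, -0.004], [0.225, 0.974, -0.0], [0.004, -0.001, -1.0]]
wrist_force: [-6.0, 2.7, 3.7]
gripper_width: 0.264
[8.45545268e-01 1.90218711e+00 1.12540047e-03]
```

```bash
python3 -m inch '[{"hand":1,"slide":[-0.15,0.03,0],"yaw":0},{"hand":1,"slide":[-0.15,0.03,0],"yaw":0},{"hand":0.4,"slide":[-0.15,0.03,0],"yaw":0},{"hand":0.4,"slide":[-0.15,0.03,0],"yaw":0},{"hand":0.4,"slide":[-0.15,0.03,0],"yaw":0},{"hand":0.4,"slide":[-0.15,0.03,0],"yaw":0},{"hand":0.4,"slide":[-0.15,0.03,0],"yaw":0},{"hand":0.4,"slide":[-0.15,0.03,0],"yaw":0}]'
python3 -m inch '[{"hand":0.4,"slide":[0,0,1],"yaw":0},{"hand":0.4,"slide":[0,0,3],"yaw":0},{"hand":0.4,"slide":[0,0,6],"yaw":0},{"hand":0.4,"slide":[0,0,10],"yaw":0},{"hand":0.4,"slide":[0,0,14],"yaw":0},{"hand":0.4,"slide":[-4,-4,17],"yaw":0},{"hand":0.4,"slide":[-8,-8,19],"yaw":0},{"hand":0.4,"slide":[-12,-12,19],"yaw":0},{"hand":0.4,"slide":[-15,-16,19],"yaw":0},{"hand":0.4,"slide":[-18,-20,19],"yaw":0}]'
```

```text
time_s: 10.48
tcp_pos: [0.6443, 0.0012, 0.0902]
ee_rot: [[-0.974, 0.225, 0.0], [0.225, 0.974, 0.0], [-0.0, 0.0, -1.0]]
wrist_force: [0.6, -0.5, -0.1]
gripper_width: 0.594
time_s: 11.72
tcp_pos: [0.4629, -0.1999, 0.2815]
ee_rot: [[-0.974, 0.225, 0.002], [0.225, 0.974, -0.0], [-0.002, 0.0, -1.0]]
wrist_force: [1.0, 0.2, -0.6]
gripper_width: 0.6
```

```bash
python3 -m inch '[{"hand":0.4,"slide":[-3,-5,0],"yaw":0},{"hand":0.4,"slide":[-6,-10,0],"yaw":0},{"hand":0.4,"slide":[-8,-15,0],"yaw":0},{"hand":0.4,"slide":[-10,-20,0],"yaw":0},{"hand":0.4,"slide":[-10,-20,0],"yaw":0}]' | head -2
python3 - <<'E'
from h import *
im=capture("top"); cv2.imwrite("pics/t5full.png",im); im=im[130:290,170:360]; cv2.imwrite("pics/t5.png",cv2.resize(cv2.convertScaleAbs(im,alpha=1.5),None,fx=4,fy=3.7,interpolation=cv2.INTER_CUBIC))
a=cv2.imread("pics/top.png")[245:285,60:130];b=cv2.imread("pics/t5full.png")[245:285,60:130];print("short diff",cv2.absdiff(a,b).max(),cv2.absdiff(a,b).mean())
E
```

```text
time_s: 12.35
tcp_pos: [0.3626, -0.4014, 0.2807]
short diff 8 4.366428571428571
```

View pics/t5.png

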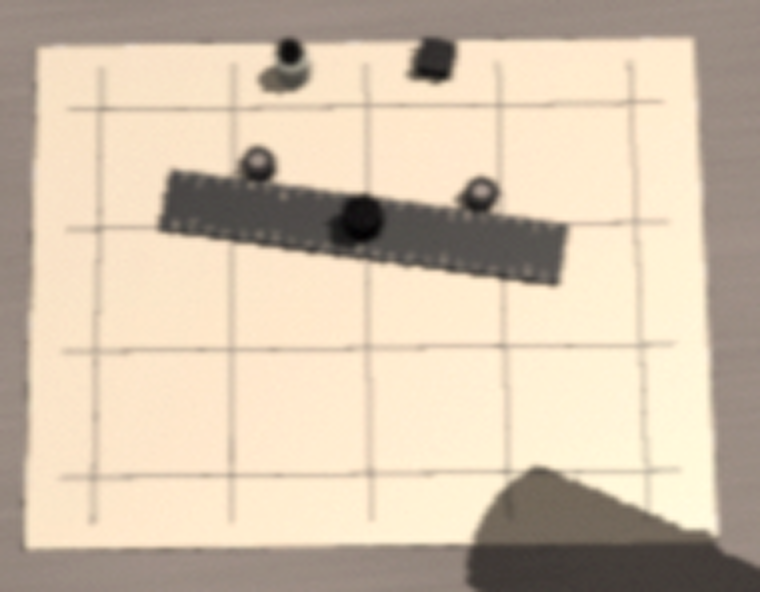

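The top view shows the bar against both posts (contacts near (258,181) and (480,209) in the crop), with the posts spanned and the weight and vial unmoved. One close check with the wrist camera will confirm it.

```bash
python3 -m inch '[{"hand":0.4,"slide":[3,5,0],"yaw":0},{"hand":0.4,"slide":[6,10,0],"yaw":0},{"hand":0.4,"slide":[9,15,0],"yaw":0},{"hand":0.4,"slide":[12,20,0],"yaw":0},{"hand":0.4,"slide":[15,25,0],"yaw":0},{"hand":0.4,"slide":[18,30,-2],"yaw":0},{"hand":0.4,"slide":[22,35,-4],"yaw":0},{"hand":0.4,"slide":[26,40,-6],"yaw":0},{"hand":0.4,"slide":[28,40,-8],"yaw":0},{"hand":0.4,"slide":[28,40,-8],"yaw":0}]' | head -2
python3 - <<'E'
from h import *
s=sense(); np.save("st.npy",s,allow_pickle=True)
im=capture("wrist"); cv2.imwrite("pics/w6.png",im)
cv2.imwrite("pics/w6c.png",cv2.resize(cv2.convertScaleAbs(im[120:320,100:460],alpha=1.6),None,fx=2.2,fy=2.2,interpolation=cv2.INTER_CUBIC))
E
```

```text
time_s: 13.65
tcp_pos: [0.644, 0.0036, 0.1979]
```

View pics/w6c.png

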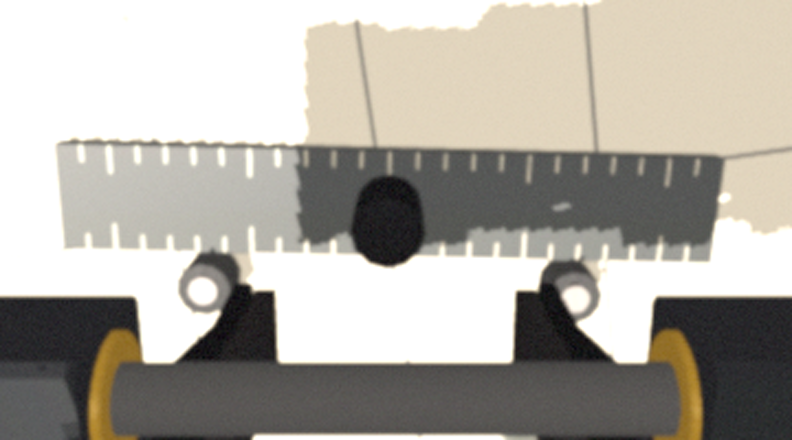

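Up close, the front edge runs (65,247)–(711,261) and the post tops are at (203,290) and (576,297). They sit 40 and 39 px from the edge, equal to within about 0.4 mm, so both posts are touching. The fingers are clear above, so I'll hand it in.

```bash
python3 -c "
from station import finish_job
print(finish_job())"
```

```text
the job is handed in; nothing more can be done
None
```

The long straightedge is lying flat against both stop posts with its length spanning them. The gripper has let go, and I handed the job in at about 14 s.

I gripped the knob, slid the bar along the plate at constant height, and pressed it on with about 17 N so it squared up. Then I relieved the swivel torque, eased off, opened and lifted clear.

**Last checks:**
- **Contact:** in the close wrist picture both posts stand the same distance from the bar's edge (39 and 40 px, about 0.4 mm apart). That suggests the bar touches both, but I did not measure contact directly after letting go.
- **Bar angle:** just before release the bar was at about −14.0°. My two estimates of the post line were −14.0° and −13.1°, so they differ by about 1°.
- **Short straightedge:** it looks unmoved. Its patch in the overhead picture changed only by a slight, even brightness shift.
- **Downward push:** while pressing, the tool tilted about 0.75° and pushed down on the bar with about 13 N. This went away when I eased off.

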